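# Hold the vial carrier over the code scanner

## Robot

A 6-joint arm with a two-finger parallel gripper is mounted at the origin on the work surface. World frame = base frame: x ahead of the robot, y to its left, z up, the work surface at z = 0. Lengths are in m, angles in rad, forces in N, time in s.
With the tool pointing down it reaches from about 0.35 to 0.875 m from the base axis. Payload 4.2 kg.
Tool frame: the origin (TCP) lies at the very end of the fingers, on their centre line; the grasp point (between the pads) lies 19 mm behind it; z points along the fingers, y is the direction in which the jaws open and shut (so a half turn about z gives the same grasp; the last joint's range is limited). The gripper opens to 87 mm and grips with 3 to 60 N. Pads are 19 mm wide; open, the fingers measure 117 mm over their backs; the gripper's body (75 mm by 190 mm) begins 51 mm behind the grasp point.
Start: joints at [1.41, 0.385, 0.008, 0, -1.194, -0.259], TCP at [0.255, 0.571, 0.2] pointing down, gripper open.
Joint ranges: [-3.14, 3.14], [-1.21, 2.06], [-1.07, 1.41], [-3.16, 2.05], [-2.99, -0.16], [-3.1, 3.1]. Speed limits (rad/s): [2.79, 2.79, 3.14, 3.14, 3.14, 3.14].

## Interface

Orientations are given as a unit quaternion [x, y, z, w].
In Python, from workcell import r, optics, workorder gives the robot as it stands. The module is installed in compiled form; this text tells all that it offers.
- The arm moves only by the tool play_rows, never from a script. Its argument "increments" is a list that holds one entry, the list of rows, each a list of 6 numbers: the shift along the tool's x, y, z in mm, then the turn, a rotation vector about the tool's x, y, z in degrees. A call has 1 to 12 rows; each row shifts and turns the commanded pose from where the row before left it, along the tool's axes as they then stand; what a row does not reach is not made up. A row lasts 1/8 s, in which the tool goes at most 62.5 mm and 10.7 degrees, less where a joint would pass 70% of its speed; a pose out of reach is approached as far as the arm can. A call with a gripper value outside its range is refused whole. "claw" is the finger opening in mm, from 0 to 87, set as the call begins (left out, the last holds). The fingers move at their own pace and stop on an object; "squeeze" is the grip in N (left out, the last holds). Time passes only in rows, so rows that do not move let the fingers close. It gives the time, the measured TCP pose, the force and the opening at its end, in the units of the state.
- r.get_obs(): the state, without advancing time (a new reading comes with each control period).
- optics.grab_frame(name): name is "scene" or "top" or "wrist"; returns (picture, depth): 420x560x3 uint8, blue, green, red; 420x560 float32, m along the optical axis (not along the pixel's ray), 0 where there is no reading.
- optics.get_calibration(name): a dict with "camera_matrix" (3x3 intrinsics, pixels), "distortion" ([k1, k2, p1, p2, k3] as OpenCV has them; the pictures are not rectified), "position" and "rotation" of the camera in the world; the wrist camera has in their place "hand_eye" (4x4, takes a point from camera to tool coordinates, whose origin is the TCP and whose axes are the flange's). Camera axes: x right, y down, z forward; pixel columns grow to the right and rows downward; lengths in m; the calibration is good to about 2 mm. A picture is of the moment at which its call begins: read the wrist's pose just before it. get_calibration takes no time and is no camera call.
- workorder.close_job(): hands the job in, once; it reports no verdict.
Trained networks look in the newest picture that a camera, given by its name, has taken for a name from the list of things; names that differ only in an ending like _2 or _b are one class to them, and where a whole thing is asked for, a point or a joint stands for the part that bears it (a point fixed in the world has none). Each returns a list of dicts, best first, with "score" (0 to 1); they miss things now and then, are a little off and sometimes report something else, mostly with a low value. They report only what shows in the picture. A call takes as long as a camera call. They do not tell look-alikes from the thing itself.
- optics.find_in(camera, query): "position" ([x, y, z] in m, in world coordinates, good to about 4 mm: the middle of the surface that is visible of it).
- optics.regions_of(camera, query): "mask" (420x560 bool, what is visible of it).
The state is a dict: "t": time; "joints": joint angles; "qvel": joint speeds; "joint_torque": joint torques, N m; "eef_pos": TCP position; "eef_rot": TCP orientation; "wrist_force": force on the tool from outside, world axes, zero at the start; "moment": the same for the moment, N m; "gripper_width": opening from 0.0 (shut) to 1.0 (fully open).
Only numpy, scipy, OpenCV 4.12 (cv2) and the standard library are available. Lean on these libraries where they do the work, as an engineer would, in place of code of your own. Each camera call takes 0.05 s, during which the arm holds its last target.

## Task

First move the lever of the scanner's light unit to the red mark on its scale and leave it there. Then take the carrier with the green handle and green-capped vials by its handle, carry it over the row of bottles, and hold it upright, centred and squared up over the scanner's window with its underside about 15 mm above the glass; it must never touch the scanner. Finish while still holding it there, motionless, with everything else left where it stood.

Things in the scene. Friction and masses are not known exactly. Their poses are not given: they have to be found in the camera images.
- lever (a joint): light lever, hinge angle in rad, 0 to 1.4; 0 = leaning 0.7 rad from upright towards the light unit's -x side, 0.7 = upright, 1.4 = leaning 0.7 rad to its +x side. The red mark is at 0.95 (white marks at 0, 0.35, 0.7, 1.4). It stays where it is left; moving it takes about 1 to 2 N at the grip
- lever_pivot (a point): hinge of the lever, inside the white light unit (120 x 75 x 50 mm box, fixed, centred under this point), 55 mm above the table. Its axes are the unit's: the lever turns about y, its grip swinging from -x over the top to +x. Two grey round scale discs (radius 42 mm about this point, at y from 16 to 20 mm either side) carry the marks on their upper rims
- lever_grip (a point): centre of the lever's black T-grip: a cylinder of 22 mm diameter, 30 mm long along the unit's y axis, 100 mm from the hinge; the steel lever rod below it is 10 x 8 mm
- green_carrier_mid (a point): centre (half-way up) of the carrier with green handle and green-capped vials, loose, about 0.25 kg: 100 mm (its x) x 66 mm (its y) x 103 mm tall; its underside is 51.5 mm below this point. Its handle is an arch along x: two posts at x = +-44 mm and a top bar 100 mm long, 12 mm thick in y, 16 mm tall, whose centre is 43.5 mm above this point. The vials stand in two rows beside the handle at y = +-21 mm; their caps end 5.5 mm below this point
- orange_carrier_mid (a point): the same point of an identical carrier with orange handle and orange caps; leave in place
- window (a point): centre of the top of the scanner's pale blue glass window, 115 mm (x) x 80 mm (y), set in the top of a black and white scanner (150 x 120 x 55 mm, fixed); 55 mm above the table, z up. The carrier is squared up when its x lies along this x, either way round
- tray: grey fixed tray, 340 mm (x) x 90 mm (y) x 30 mm tall, origin at the centre of its underside; the row of three bottles stands in it along its x
- bottle0_mid (a point): centre (half-way up) of a closed red lab bottle with blue cap, first (-x) in the tray: 68 mm diameter, 143 mm tall, loose, top 147 mm above the table; leave in place
- bottle1_mid (a point): centre (half-way up) of a closed amber lab bottle with blue cap, middle in the tray: 68 mm diameter, 143 mm tall, loose, top 147 mm above the table; leave in place
- bottle2_mid (a point): centre (half-way up) of a closed red lab bottle with blue cap, last (+x) in the tray: 68 mm diameter, 143 mm tall, loose, top 147 mm above the table; leave in place
- beaker: empty glass beaker, 60 mm diameter, 75 mm tall, origin at underside; leave in place
- jar: amber jar with white lid, 56 mm diameter, 85 mm tall, origin at underside; leave in place
- spanner: steel spanner lying flat, 140 mm long along its x; leave in place
Not all that is in view belongs to the job. Leave any yellow look-alike of the part that bears green_carrier_mid alone.

How it is judged:
By the outcome, as a careful person would: the job done as asked, in the order asked, and still so for the second after the job is handed in, while the arm keeps its last pose, push and grip.
It also fails if it takes over 64 s, if anything falls off the work surface, if the arm or the gripper's body presses on something with over 40 N, if the wrist force passes 120 N, or if a joint passes its speed limit or range.

## Working session

There is one attempt and no reset: what is moved stays moved. The work goes in short steps, Python scripts to look and compute and a tool call to move; the robot and the scene stay as the last step left them, time stands still between calls to the robot, and variables do not carry over. Pictures are saved under pics/ and viewed, and the job is handed in when it is done.

Besides the shell and the picture viewer there is one more tool, called after ">>>" as name([rows], argument=value, ...), one row to a line, values as JSON. play_rows: Moves the arm, as the interface text tells. Its arguments: {"type":"object","properties":{"increments":{"type":"array"},"claw":{"type":"number"},"squeeze":{"type":"number"}},"required":["increments"]}

```bash
mkdir -p pics; ls
cat > h.py <<'E'
import numpy as np, cv2
from workcell import r, optics, workorder
from scipy.spatial.transform import Rotation as R
def cam(n):
    c=optics.get_calibration(n); K=np.array(c["camera_matrix"]); D=np.array(c["distortion"])
    if n=="wrist":
        o=r.get_obs(); T=np.eye(4); T[:3,:3]=R.from_quat(o["eef_rot"]).as_matrix(); T[:3,3]=o["eef_pos"]
        M=T@np.array(c["hand_eye"])
    else:
        M=np.eye(4); rot=np.array(c["rotation"]); M[:3,:3]=rot if rot.shape==(3,3) else R.from_quat(rot).as_matrix(); M[:3,3]=c["position"]
    return K,D,M
def cloud(n,fn=None):
    K,D,M=cam(n); im,d=optics.grab_frame(n)
    v,u=np.mgrid[0:420,0:560]
    p=cv2.undistortPoints(np.stack([u,v],-1).reshape(-1,1,2).astype(np.float64),K,D).reshape(420,560,2)
    P=np.concatenate([p*d[...,None],d[...,None]],-1)@M[:3,:3].T+M[:3,3]
    P[d==0]=np.nan
    if fn: cv2.imwrite(fn,im)
    return im,d,P
def proj(n,X,CM=None):
    K,D,M=CM or cam(n); X=np.atleast_2d(X).astype(float)
    rv=cv2.Rodrigues(M[:3,:3].T)[0]; return cv2.projectPoints(X,rv,-M[:3,:3].T@M[:3,3],K,D)[0].reshape(-1,2)
E
python3 - <<'E'
from h import *
print(r.get_obs())
for n in ("scene","top","wrist"):
    im,d,P=cloud(n,f"pics/{n}0.png"); np.savez(f"{n}0.npz",im=im,d=d,P=P)
    K,D,M=cam(n); print(n,K.round(1).tolist(),D,M.round(3).tolist())
E
```

```text
pics
{'t': 0.0, 'joints': array([ 1.40962161e+00,  3.85570530e-01,  6.63634243e-03, -4.54532876e-04,
       -1.19397140e+00, -2.58580387e-01]), 'qvel': array([-0.00163596,  0.00026924,  0.00137338, -0.00163779, -0.00057013,
       -0.00054971]), 'joint_torque': array([-3.71618062e-04, -3.90667641e+01,  1.87396735e+01,  4.21976522e+00,
        1.08321989e-02, -1.97143290e-04]), 'eef_pos': array([0.25445751, 0.57016363, 0.19906191]), 'eef_rot': array([ 9.78038394e-01, -2.08422030e-01, -1.59638814e-04,  1.06366563e-03]), 'wrist_force': array([-0.14975954,  0.92419252, -0.99790578]), 'moment': array([0.00029974, 0.0005406 , 0.05037432]), 'gripper_width': 0.9971299930137734}
scene [[383.1, 0.0, 276.2], [0.0, 383.1, 211.0], [0.0, 0.0, 1.0]] [0.02297109 0.         0.         0.         0.        ] [[0.343, 0.6, -0.723, 1.429], [0.939, -0.236, 0.249, -0.293], [-0.021, -0.764, -0.645, 0.852], [0.0, 0.0, 0.0, 1.0]]
top [[451.0, 0.0, 277.5], [0.0, 451.0, 202.2], [0.0, 0.0, 1.0]] [-0.0704048  0.         0.         0.         0.       ] [[-0.141, -0.968, 0.208, 0.292], [-0.99, 0.139, -0.024, 0.011], [-0.006, -0.209, -0.978, 1.409], [0.0, 0.0, 0.0, 1.0]]
wrist [[289.9, 0.0, 276.4], [0.0, 289.9, 202.8], [0.0, 0.0, 1.0]] [0.0029591 0.        0.        0.        0.       ] [[-0.408, -0.883, -0.233, 0.318], [-0.913, 0.395, 0.101, 0.542], [0.003, 0.254, -0.967, 0.384], [0.0, 0.0, 0.0, 1.0]]
```

View pics/scene0.png

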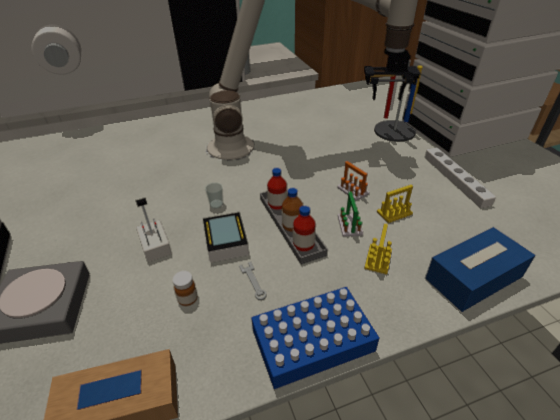

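View pics/top0.png

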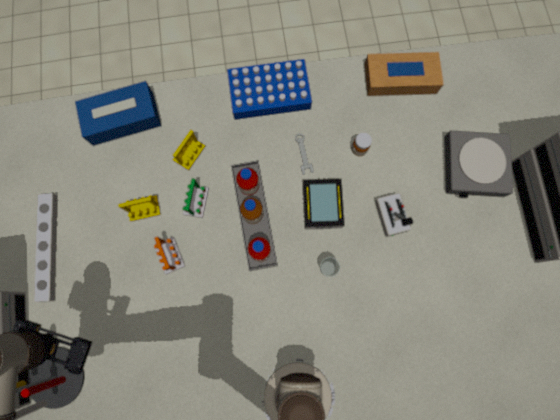

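View pics/wrist0.png

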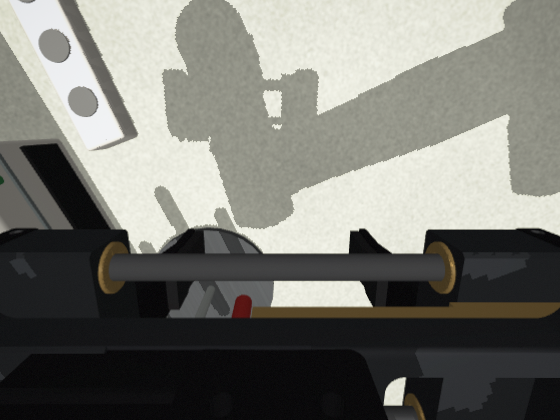

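Run:
```python
from h import *
for n in ("scene","top"):
    optics.grab_frame(n)
    for q in ["lever_pivot","lever_grip","green_carrier_mid","orange_carrier_mid","window","tray","bottle0_mid","bottle1_mid","bottle2_mid","beaker","jar","spanner"]:
        try:
            for x in optics.find_in(n,q)[:3]: print(n,q,np.round(x["position"],3),round(x["score"],2), proj(n,x["position"]).round().tolist())
        except Exception as e: print(q,e)
print(r.get_obs()["t"])
```

```text
scene lever_pivot [ 0.523 -0.37   0.049] 0.62 [[154.0, 240.0]]
scene green_carrier_mid [0.811 0.23  0.028] 0.94 [[379.0, 258.0]]
scene green_carrier_mid [0.639 0.402 0.035] 0.85 [[397.0, 207.0]]
scene green_carrier_mid [0.654 0.226 0.036] 0.69 [[352.0, 222.0]]
scene orange_carrier_mid [0.477 0.331 0.032] 0.97 [[354.0, 185.0]]
scene window [ 0.462 -0.378  0.136] 0.67 [[143.0, 206.0]]
scene tray [0.671 0.035 0.011] 0.85 [[298.0, 247.0]]
scene tray [ 0.519 -0.374  0.05 ] 0.55 [[153.0, 239.0]]
scene bottle0_mid [0.464 0.045 0.084] 0.84 [[277.0, 189.0]]
scene bottle1_mid [0.582 0.046 0.098] 0.88 [[290.0, 207.0]]
scene bottle2_mid [0.682 0.052 0.086] 0.8 [[305.0, 230.0]]
scene beaker [ 0.382 -0.149  0.054] 0.88 [[216.0, 195.0]]
scene jar [ 0.751 -0.312  0.062] 0.72 [[186.0, 288.0]]
scene jar [ 0.464 -0.375  0.133] 0.25 [[144.0, 207.0]]
scene spanner [ 0.74  -0.134  0.004] 0.56 [[252.0, 280.0]]
scene spanner [ 0.59  -0.167  0.056] 0.22 [[225.0, 236.0]]
top lever_pivot [ 0.484 -0.368  0.051] 0.77 [[393.0, 217.0]]
top green_carrier_mid [0.625 0.402 0.018] 0.82 [[143.0, 210.0]]
top green_carrier_mid [0.629 0.228 0.014] 0.74 [[197.0, 201.0]]
top orange_carrier_mid [0.471 0.326 0.019] 0.62 [[171.0, 255.0]]
top window [ 0.549 -0.162  0.056] 0.71 [[324.0, 206.0]]
top window [ 0.725 -0.31   0.083] 0.44 [[363.0, 142.0]]
top window [0.63  0.229 0.013] 0.43 [[197.0, 201.0]]
top tray [0.532 0.051 0.002] 0.81 [[257.0, 224.0]]
top bottle0_mid [0.435 0.047 0.108] 0.78 [[261.0, 250.0]]
top bottle1_mid [0.555 0.059 0.103] 0.64 [[251.0, 211.0]]
top bottle2_mid [ 0.732 -0.13   0.007] 0.39 [[304.0, 156.0]]
top beaker [ 0.36  -0.154  0.016] 0.6 [[330.0, 268.0]]
top jar [ 0.725 -0.312  0.082] 0.78 [[363.0, 142.0]]
top spanner [ 0.731 -0.131  0.01 ] 0.51 [[304.0, 155.0]]
1.45
```

Run:
```python
from h import *
a=np.load("scene0.npz"); b=np.load("top0.npz")
def crop(im,x,y,w,h,s): return cv2.resize(im[y:y+h,x:x+w],(w*s,h*s),interpolation=cv2.INTER_CUBIC)
A=crop(a["im"],120,190,66,75,6); B=crop(b["im"],365,180,60,66,6)
H=450; o=np.zeros((H,780,3),np.uint8); o[:A.shape[0],:A.shape[1]]=A; o[:B.shape[0],400:400+B.shape[1]]=B
cv2.imwrite("pics/lev.png",o)
A=crop(a["im"],325,155,90,120,4); B=crop(b["im"],115,125,100,150,4)
o=np.zeros((600,780,3),np.uint8); o[:A.shape[0],:A.shape[1]]=A; o[:B.shape[0],370:370+B.shape[1]]=B
cv2.imwrite("pics/car.png",o)
```

```text
(no output)
```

View pics/lev.png

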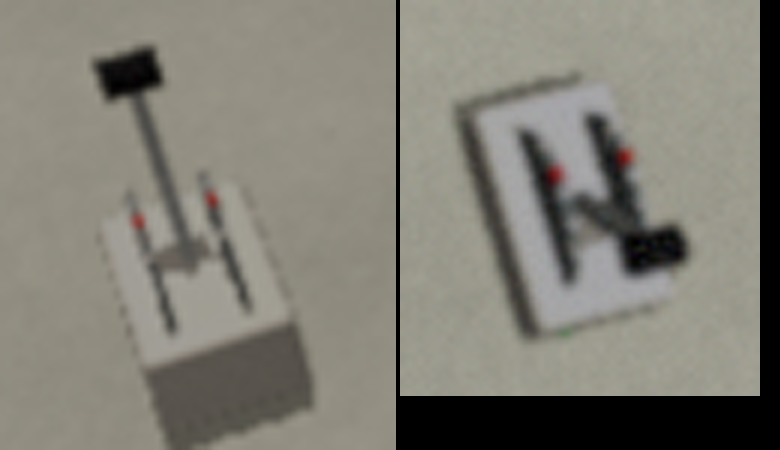

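View pics/car.png

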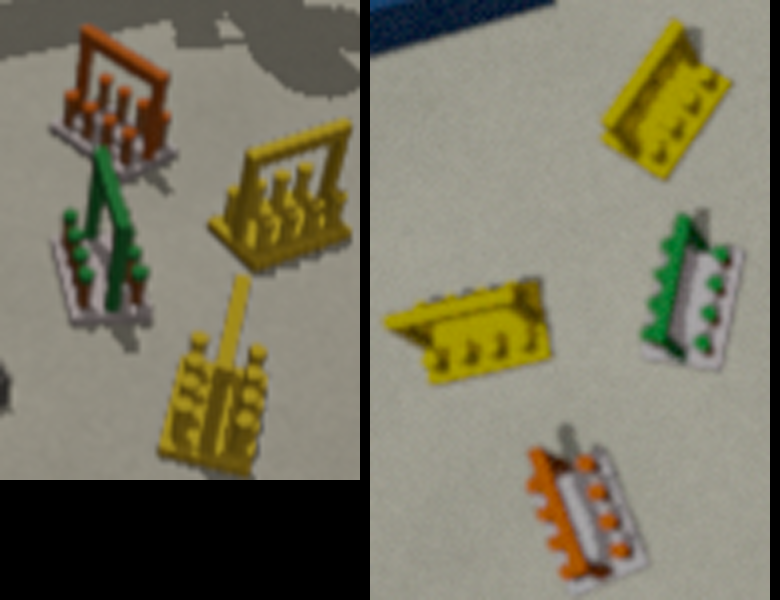

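Run:
```python
from h import *
for n in ("scene","top"):
    a=np.load(f"{n}0.npz"); P=a["P"]; im=a["im"]; 
    ztab=np.nanmedian(P[180:300,220:240,2] if n=="top" else P[300:340,200:240,2]); print(n,"table z",ztab)
    for nm,c,rad,zl,zh in [("unit",(0.50,-0.365),.1,.042,.053),("scanner",(0.55,-.162),.13,.048,.06),("trayrim",(.53,.045),.2,.02,.035),("grip",(.46,-.38),.07,.11,.17)]:
        m=(np.hypot(P[...,0]-c[0],P[...,1]-c[1])<rad)&(P[...,2]>zl)&(P[...,2]<zh)
        Q=P[m]; 
        if len(Q)<4: print(nm,len(Q));continue
        (cx,cy),(w,h),ang=cv2.minAreaRect(Q[:,:2].astype(np.float32)*1000)
        print(n,nm,len(Q),"c",round(cx,1),round(cy,1),"size",round(w,1),round(h,1),"ang",round(ang,1),"mean",Q.mean(0).round(4),"zmed",np.median(Q[:,2]).round(4))
    hsv=cv2.cvtColor(im,cv2.COLOR_BGR2HSV)
    g=(hsv[...,0]>50)&(hsv[...,0]<80)&(hsv[...,1]>120)&(np.hypot(P[...,0]-.63,P[...,1]-.23)<.12)
    for zl,zh in [(.09,.12)]:
        Q=P[g&(P[...,2]>zl)&(P[...,2]<zh)]
        (cx,cy),(w,h),ang=cv2.minAreaRect(Q[:,:2].astype(np.float32)*1000)
        d=np.linalg.svd(Q[:,:2]-Q[:,:2].mean(0))[2][0]
        print("greenbar",len(Q),cx,cy,w,h,ang,Q.mean(0).round(4),"pca",np.degrees(np.arctan2(d[1],d[0])))
    b=(hsv[...,0]>80)&(hsv[...,0]<110)&(hsv[...,1]>50)&(np.hypot(P[...,0]-.55,P[...,1]+.162)<.09)&(abs(P[...,2]-.055)<.012)
    Q=P[b]; print("glass",len(Q),cv2.minAreaRect(Q[:,:2].astype(np.float32)*1000),Q.mean(0))
    red=((hsv[...,0]<8)|(hsv[...,0]>172))&(hsv[...,1]>150)&(np.hypot(P[...,0]-.5,P[...,1]+.37)<.09)
    print("red",P[red].round(4).tolist(), np.argwhere(red).tolist())
```

```text
scene table z 0.0013504728741726701
scene unit 546 c 498.8 -374.9 size 122.7 74.7 ang 6.2 mean [ 0.5107 -0.3759  0.0501] zmed 0.0505
scene scanner 1309 c 561.4 -162.8 size 119.9 154.4 ang 83.8 mean [ 0.5689 -0.164   0.0566] zmed 0.0568
scene trayrim 469 c 584.8 63.9 size 305.3 291.3 ang 57.6 mean [0.6019 0.0392 0.0282] zmed 0.029
scene grip 109 c 457.5 -376.9 size 32.8 29.6 ang 52.8 mean [ 0.4613 -0.3786  0.1449] zmed 0.1501
greenbar 85 635.8063354492188 231.09300231933594 10.66043472290039 96.23688507080078 73.49111938476562 [0.6414 0.2286 0.1029] pca -17.16946760173265
glass 4 ((564.133056640625, -148.16220092773438), (110.81949615478516, 93.8117446899414), 5.84330940246582) [ 0.56417    -0.16097392  0.05533052]
red [[0.5071, -0.355, 0.1001]] [[223, 155]]
top table z 0.00040528790579275054
top unit 514 c 495.0 -371.1 size 120.6 74.7 ang 6.9 mean [ 0.4941 -0.3644  0.0487] zmed 0.0488
top scanner 1777 c 559.7 -161.8 size 120.4 150.4 ang 83.8 mean [ 0.5584 -0.1614  0.054 ] zmed 0.0541
top trayrim 425 c 560.8 38.2 size 336.3 285.8 ang 34.9 mean [0.5534 0.0529 0.029 ] zmed 0.0294
top grip 97 c 457.8 -374.9 size 31.4 31.8 ang 5.5 mean [ 0.4532 -0.3736  0.1493] zmed 0.1527
greenbar 126 631.7724609375 237.00323486328125 13.792970657348633 97.67269134521484 71.20913696289062 [0.63   0.2358 0.1023] pca 161.66625943057784
glass 892 ((562.1109619140625, -159.07713317871094), (105.03813934326172, 137.82835388183594), 84.23377990722656) [ 0.55899143 -0.16029676  0.05486434]
red [[0.5093, -0.3861, 0.1012], [0.5084, -0.3855, 0.0913], [0.5069, -0.3865, 0.0976], [0.5074, -0.3519, 0.0897], [0.5066, -0.3513, 0.0786], [0.5043, -0.3511, 0.0906], [0.5017, -0.3512, 0.0879]] [[205, 402], [206, 401], [206, 402], [208, 390], [209, 389], [209, 390], [210, 390]]
```

```bash
cat >> h.py <<'E'
def down(yaw_y):  # tool down, tool y at world angle yaw_y (deg)
    a=np.radians(yaw_y); y=np.array([np.cos(a),np.sin(a),0]); z=np.array([0,0,-1.]); x=np.cross(y,z)
    return np.stack([x,y,z],1)
def rows(p1,R1,n,p0=None,R0=None):
    o=r.get_obs()
    p=np.array(o["eef_pos"] if p0 is None else p0); Rc=R.from_quat(o["eef_rot"]) if R0 is None else R.from_matrix(R0)
    R1=R.from_matrix(R1); out=[]
    for i in range(n):
        t=(np.array(p1)-p)/(n-i); s=Rc.as_matrix().T@t*1000
        w=np.degrees((Rc.inv()*R1).as_rotvec())/(n-i)
        s=s.round(1); w=w.round(2); out.append([float(v)+0.0 for v in [*s,*w]])
        p=p+Rc.as_matrix()@(s/1000); Rc=Rc*R.from_rotvec(np.radians(w))
    print(str(out).replace(" ",""),"end",p.round(4),Rc.as_matrix()[:,1].round(3))
    return p,Rc.as_matrix()
E
python3 - <<'E'
from h import *
rows([.57,.245,.24],down(-107.5),10)
E
```

```text
[[42.1,16.9,-4.0,0.0,0.0,-0.66],[41.9,17.4,-4.0,0.0,0.0,-0.65],[41.7,17.8,-4.0,0.0,0.0,-0.66],[41.4,18.3,-4.0,0.0,0.0,-0.65],[41.2,18.8,-4.0,0.0,0.0,-0.66],[41.0,19.3,-4.0,0.0,0.0,-0.65],[40.8,19.7,-4.0,0.0,0.0,-0.66],[40.6,20.2,-4.0,0.0,0.0,-0.65],[40.4,20.7,-3.9,0.0,0.0,-0.66],[40.1,21.1,-4.0,0.0,0.0,-0.65]] end [0.57  0.245 0.24 ] [-0.301 -0.954  0.   ]
```

>>> play_rows([
  [[42,17,-4,0,0,-0.65],[42,17,-4,0,0,-0.65],[42,18,-4,0,0,-0.65],[41,18,-4,0,0,-0.65],[41,19,-4,0,0,-0.65],[41,19,-4,0,0,-0.65],[41,20,-4,0,0,-0.65],[41,20,-4,0,0,-0.65],[40,21,-4,0,0,-0.65],[40,21,-4,0,0,-0.65],[0,0,0,0,0,0],[0,0,0,0,0,0]],
])

```text
t: 2.95
eef_pos: [0.5695, 0.2452, 0.2399]
eef_rot: [0.988, -0.153, -0.0, 0.0]
wrist_force: [-0.0, 0.6, -0.6]
gripper_width: 0.999
```

```bash
cat > look.py <<'E'
import sys
from h import *
n=sys.argv[1]; o=r.get_obs(); K,D,M=cam(n)
im,d,P=cloud(n,f"pics/{sys.argv[2]}.png"); np.savez(f"{sys.argv[2]}.npz",im=im,d=d,P=P,K=K,D=D,M=M)
print(o["t"],o["eef_pos"].round(4),R.from_quat(o["eef_rot"]).as_matrix()[:,1:].T.round(3).tolist(),o["wrist_force"].round(1),o["gripper_width"],o["joints"].round(2))
E
python3 look.py wrist w1
```

```text
2.95 [0.5695 0.2452 0.2399] [[-0.302, -0.953, 0.0], [-0.001, 0.0, -1.0]] [-0.   0.6 -0.6] 0.9988847634391538 [ 0.67  0.35  0.06 -0.   -1.28  0.6 ]
```

View pics/w1.png

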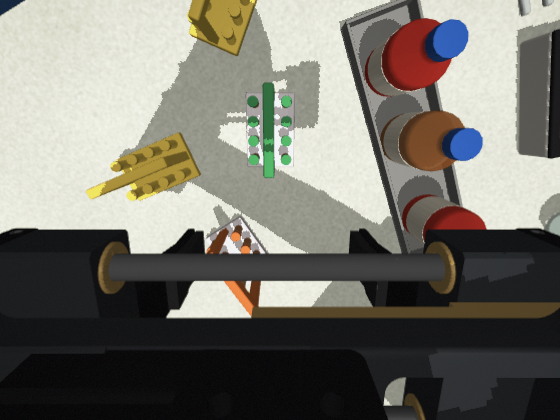

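```bash
cat > gb.py <<'E'
from h import *
import sys
a=np.load(sys.argv[1]+".npz"); P=a["P"]; hsv=cv2.cvtColor(a["im"],cv2.COLOR_BGR2HSV)
g=(hsv[...,0]>45)&(hsv[...,0]<85)&(hsv[...,1]>100)
z=P[...,2]
c=g&(z>.03)&(z<.065); Q=P[g&(z>.09)&(z<.13)]
print(len(Q),cv2.minAreaRect(Q[:,:2].astype(np.float32)*1000),Q.mean(0).round(4),"ztop",np.percentile(Q[:,2],[10,50,90]).round(4))
d=np.linalg.svd(Q[:,:2]-Q[:,:2].mean(0),full_matrices=False)[2][0]; print("pca",np.degrees(np.arctan(d[1]/d[0])))
n,l,s,ce=cv2.connectedComponentsWithStats(c.astype(np.uint8))
for i in range(1,n):
    if s[i,4]>20: q=P[l==i]; print("cap",ce[i].round(1),q.mean(0).round(4),np.median(q[:,2]).round(4),s[i,4])
E
python3 gb.py w1
```

```text
964 ((632.6707153320312, 233.8177490234375), (11.073981285095215, 98.81962585449219), 72.2335433959961) [0.6349 0.2329 0.1025] ztop [0.1016 0.1026 0.1035]
pca -17.521152948404445
cap [252.4 101.3] [0.6729 0.2425 0.0456] 0.0455 90
cap [286.  101.2] [0.6605 0.2028 0.0455] 0.0456 95
cap [252.6 121.3] [0.6504 0.2499 0.0455] 0.0455 83
cap [285.8 121.3] [0.6377 0.2101 0.0455] 0.0455 81
cap [253.1 140.5] [0.6279 0.2568 0.0454] 0.0454 82
cap [285.6 140.6] [0.6152 0.2173 0.0456] 0.0456 80
cap [253.5 159.1] [0.6053 0.264  0.0455] 0.0454 82
cap [285.4 159.2] [0.5926 0.2245 0.0456] 0.0457 79
```

Run:
```python
from h import *
rows([.52,-.16,.28],down(-173.5),11)
```

```text
[[6.8,36.5,-3.6,0.0,0.0,6.0],[10.6,35.6,-3.6,0.0,0.0,6.0],[14.3,34.3,-3.6,0.0,0.0,6.0],[17.8,32.6,-3.7,0.0,0.0,6.0],[21.1,30.6,-3.6,0.0,0.0,6.0],[24.2,28.2,-3.7,0.0,0.0,6.0],[27.0,25.5,-3.6,0.01,0.0,6.0],[29.5,22.6,-3.7,0.0,0.0,6.0],[31.7,19.3,-3.6,0.01,0.0,5.99],[33.5,16.0,-3.7,0.0,0.0,6.0],[35.1,12.3,-3.6,0.01,0.01,5.99]] end [ 0.52 -0.16  0.28] [-0.994 -0.113 -0.   ]
```

>>> play_rows([
  [[7,36.5,-3.6,0,0,6],[10.5,35.5,-3.6,0,0,6],[14.5,34.5,-3.6,0,0,6],[18,32.5,-3.6,0,0,6],[21,30.5,-3.6,0,0,6],[24,28,-3.6,0,0,6],[27,25.5,-3.6,0,0,6],[29.5,22.5,-3.6,0,0,6],[31.5,19.5,-3.6,0,0,6],[33.5,16,-3.6,0,0,6],[35,12.5,-4,0,0,6],[0,0,0,0,0,0]],
])

```text
t: 4.5
eef_pos: [0.5201, -0.1606, 0.2805]
eef_rot: [0.745, -0.667, 0.0, -0.0]
wrist_force: [0.2, 0.1, -0.6]
gripper_width: 1.0
```

```bash
python3 look.py wrist w2
```

```text
4.5 [ 0.5201 -0.1606  0.2805] [[-0.994, -0.111, -0.001], [0.001, -0.0, -1.0]] [ 0.2  0.1 -0.6] 1.000032438054814 [-0.    0.2  -0.05  0.   -1.32  0.11]
```

View pics/w2.png

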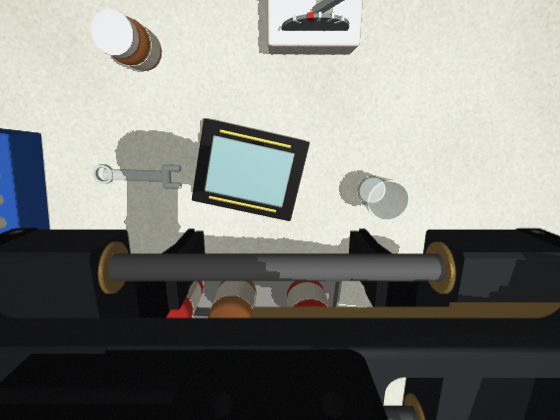

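```bash
cat > gl.py <<'E'
from h import *
import sys
a=np.load(sys.argv[1]+".npz"); P=a["P"]; hsv=cv2.cvtColor(a["im"],cv2.COLOR_BGR2HSV)
g=(hsv[...,0]>80)&(hsv[...,0]<105)&(hsv[...,1]>35)&(hsv[...,2]>120)&(np.hypot(P[...,0]-.56,P[...,1]+.162)<.09)&(abs(P[...,2]-.055)<.01)
n,l,s,ce=cv2.connectedComponentsWithStats(g.astype(np.uint8)); i=1+np.argmax(s[1:,4]); Q=P[l==i]
print("glass",len(Q),cv2.minAreaRect(Q[:,:2].astype(np.float32)*1000),Q.mean(0).round(4))
m=(np.hypot(P[...,0]-.56,P[...,1]+.162)<.13)&(abs(P[...,2]-.055)<.006); Q=P[m]
print("scanner",len(Q),cv2.minAreaRect(Q[:,:2].astype(np.float32)*1000),Q.mean(0).round(4))
E
python3 gl.py w2
python3 - <<'E'
from h import *
rows([.515,-.27,.28],down(-173.5),4)
E
```

```text
glass 4318 ((560.4236450195312, -164.16220092773438), (78.48648834228516, 112.83702087402344), 83.86226654052734) [ 0.5607 -0.1653  0.0545]
scanner 8669 ((560.4646606445312, -164.26541137695312), (120.24239349365234, 150.09942626953125), 83.91486358642578) [ 0.5606 -0.167   0.0536]
[[27.3,4.4,0.1,-0.01,0.0,-0.01],[27.2,4.4,0.0,0.0,0.01,-0.01],[27.3,4.4,0.1,-0.01,0.0,0.0],[27.2,4.5,0.0,0.0,0.01,-0.01]] end [ 0.5149 -0.27    0.28  ] [-0.994 -0.113 -0.   ]
```

>>> play_rows([
  [[27,4.5,0,0,0,0],[27,4.5,0,0,0,0],[27,4.5,0,0,0,0],[27,4.5,0,0,0,0],[0,0,0,0,0,0],[0,0,0,0,0,0]],
])

```text
t: 5.3
eef_pos: [0.5149, -0.268, 0.28]
eef_rot: [0.746, -0.665, -0.0, -0.0]
wrist_force: [0.0, -0.3, 0.2]
gripper_width: 0.998
```

```bash
python3 look.py wrist w3; python3 gl.py w3
cat > lv.py <<'E'
from h import *
import sys
a=np.load(sys.argv[1]+".npz"); P=a["P"]; im=a["im"]; hsv=cv2.cvtColor(im,cv2.COLOR_BGR2HSV); z=P[...,2]
near=np.hypot(P[...,0]-.497,P[...,1]+.373)<.12
m=near&(z>.045)&(z<.054)&(hsv[...,2]>150)
Q=P[m]; print("unit",len(Q),cv2.minAreaRect(Q[:,:2].astype(np.float32)*1000),np.median(Q[:,2]).round(4))
m=near&(z>.12); Q=P[m]; print("grip",len(Q),cv2.minAreaRect(Q[:,:2].astype(np.float32)*1000),Q.mean(0).round(4),Q.max(0).round(4))
red=near&((hsv[...,0]<8)|(hsv[...,0]>172))&(hsv[...,1]>150)
n,l,s,ce=cv2.connectedComponentsWithStats(red.astype(np.uint8))
for i in range(1,n):
    if s[i,4]>4: print("red",ce[i].round(1),P[l==i].mean(0).round(4),s[i])
ys,xs=np.where(near); x0,x1,y0,y1=xs.min(),xs.max(),ys.min(),ys.max()
cv2.imwrite(f"pics/{sys.argv[1]}c.png",cv2.resize(im[y0:y1,x0:x1],None,fx=3,fy=3,interpolation=cv2.INTER_CUBIC)); print(x0,y0,x1,y1)
E
python3 lv.py w3
```

```text
5.3 [ 0.5149 -0.268   0.28  ] [[-0.993, -0.114, 0.0], [-0.0, 0.0, -1.0]] [ 0.  -0.3  0.2] 0.9982016537679074 [-0.2   0.26  0.03 -0.   -1.34  0.32]
glass 2650 ((558.6536865234375, -171.84991455078125), (68.10359954833984, 113.22840881347656), 86.50411224365234) [ 0.5618 -0.1759  0.0544]
scanner 4725 ((560.4518432617188, -164.67135620117188), (120.24883270263672, 150.07618713378906), 83.92149353027344) [ 0.5584 -0.1879  0.0536]
unit 3694 ((495.38543701171875, -374.6822204589844), (119.27166748046875, 73.73772430419922), 6.555333137512207) 0.0496
grip 81165 ((487.1402587890625, -303.8680725097656), (173.61456298828125, 114.54991149902344), 36.37643051147461) [ 0.5116 -0.2944  0.4001] [ 0.5909 -0.2572  0.4252]
red [294.2  82.8] [ 0.5075 -0.3899  0.0958] [291  80   8   6  32]
red [293.3 114.4] [ 0.5039 -0.3543  0.0958] [291 112   6   5  23]
0 15 559 419
```

View pics/w3c.png

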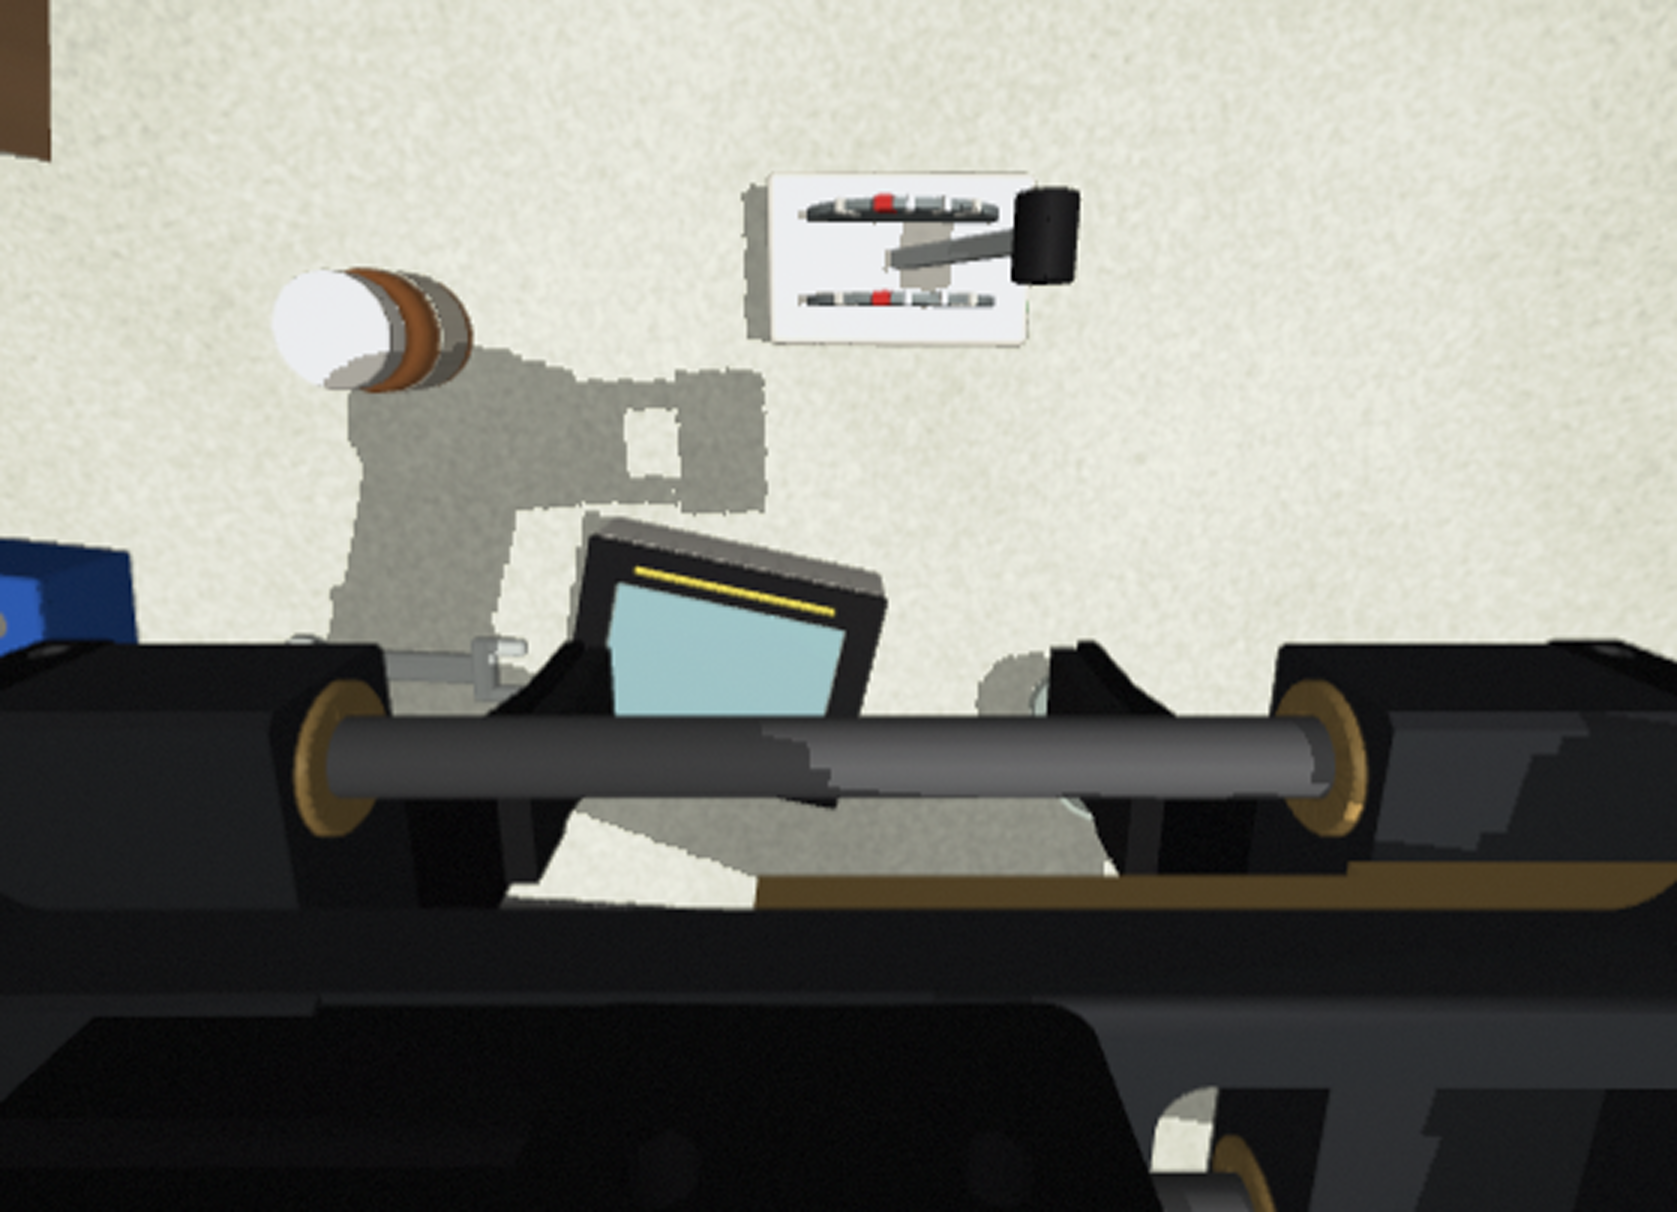

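```bash
sed -i 's/m=near&(z>.12); Q/m=near\&(z>.115)\&(z<.2)\&(P[...,1]<-.34); Q/' lv.py; python3 lv.py w3|sed -n 2p
python3 - <<'E'
from h import *
a=np.load("w3.npz"); P=a["P"]; z=P[...,2]
piv=np.array([.4955,-.3738,.055]); u=np.radians(6.5); ux=np.array([np.cos(u),np.sin(u),0]); uy=np.array([-np.sin(u),np.cos(u),0])
m=(z>.115)&(z<.2)&(P[...,1]<-.34); Q=P[m]-piv
X=Q@ux;Z=Q[:,2]; print((Q@uy).min(),(Q@uy).max())
from scipy.optimize import least_squares
s=least_squares(lambda p:np.hypot(X-p[0],Z-p[1])-.011,[-.04,.09],loss="soft_l1",f_scale=.001).x
print(s,np.hypot(*s),0.7+np.arctan2(s[0],s[1]))
E
```

```text
grip 803 ((457.1342468261719, -378.1727294921875), (30.04587745666504, 29.896568298339844), 6.292270183563232) [ 0.4564 -0.378   0.1494] [ 0.4724 -0.363   0.1577]
-0.014948056754889317 0.014988119901189837
[-0.04252394  0.08952904] 0.09911475776979346 0.25657312267331894
```

```bash
cat >> h.py <<'E'
piv=np.array([.4955,-.3738,.055]); _u=np.radians(6.5); ux=np.array([np.cos(_u),np.sin(_u),0]); uy=np.array([-np.sin(_u),np.cos(_u),0]); Zz=np.array([0,0,1.])
def lp(phi,rad):
    e=np.sin(phi)*ux+np.cos(phi)*Zz; return piv+rad*e, np.stack([-uy,np.cross(e,uy),-e],1)
E
python3 - <<'E'
from h import *
p,Rm=lp(-.443,.16); q=rows(p,Rm,6)
p,Rm=lp(-.443,.083); q=rows(p,Rm,4,*q); print(q[0])
n=8
for i in range(1,n+1):
    p,Rm=lp(-.443+(.95-.7+.443)*i/n,.083); q=rows(p,Rm,1,*q)
E
```

```text
[[17.1,16.7,13.4,4.23,0.01,0.01],[17.2,17.6,12.2,4.23,0.0,0.01],[17.1,18.5,10.8,4.23,0.01,0.01],[17.2,19.2,9.5,4.23,0.0,0.01],[17.1,19.8,8.0,4.23,0.01,0.01],[17.2,20.4,6.5,4.23,0.0,0.02]] end [ 0.4273 -0.3816  0.1995] [-0.898 -0.102 -0.429]
[[0.0,0.0,19.3,0.0,0.0,0.0],[0.0,0.0,19.2,0.0,0.0,0.0],[0.0,0.0,19.3,0.0,0.0,0.0],[0.0,0.0,19.2,0.0,0.0,0.0]] end [ 0.4601 -0.3778  0.13  ] [-0.898 -0.102 -0.429]
[ 0.46012333 -0.37784338  0.12997468]
[[0.0,-7.2,0.3,-4.96,0.0,0.0]] end [ 0.4667 -0.3771  0.1328] [-0.931 -0.106 -0.349]
[[0.0,-7.2,0.3,-4.97,0.0,0.0]] end [ 0.4735 -0.3763  0.135 ] [-0.958 -0.109 -0.266]
[[0.0,-7.2,0.3,-4.96,0.0,0.0]] end [ 0.4805 -0.3755  0.1367] [-0.977 -0.111 -0.182]
[[0.0,-7.2,0.3,-4.96,0.0,0.0]] end [ 0.4876 -0.3747  0.1377] [-0.989 -0.113 -0.096]
[[0.0,-7.1,0.4,-4.97,0.0,0.0]] end [ 0.4946 -0.3739  0.138 ] [-0.994 -0.113 -0.01 ]
[[0.0,-7.2,0.3,-4.96,0.0,0.0]] end [ 0.5018 -0.3731  0.1377] [-0.991 -0.113  0.077]
[[0.0,-7.2,0.3,-4.96,0.0,0.0]] end [ 0.5089 -0.3723  0.1369] [-0.98  -0.112  0.163]
[[0.0,-7.2,0.3,-4.97,0.0,0.0]] end [ 0.5159 -0.3715  0.1354] [-0.963 -0.11   0.247]
```

>>> play_rows([
  [[17,16.5,13.5,4.23,0,0],[17,17.5,12,4.23,0,0],[17,18.5,11,4.23,0,0],[17,19,9.5,4.23,0,0],[17,20,8,4.23,0,0],[17.5,20.5,6.5,4.23,0,0],[0,0,0,0,0,0],[0,0,0,0,0,0]],
], claw=60)

```text
t: 6.35
eef_pos: [0.4276, -0.3821, 0.2001]
eef_rot: [0.728, -0.649, 0.147, -0.164]
wrist_force: [0.3, -0.4, 0.0]
gripper_width: 0.691
```

```bash
python3 - <<'E'
from h import *
o=r.get_obs(); print(o["joints"].round(2))
p,Rm=lp(-.443,.083); q=rows(p,Rm,5)
E
python3 look.py wrist w4
```

```text
[-0.64  0.18 -0.21 -0.39 -0.88  0.96]
[[-0.1,0.1,15.5,0.0,-0.01,0.01],[-0.1,0.1,15.5,0.0,-0.01,0.01],[-0.1,0.1,15.5,0.0,-0.01,0.0],[-0.1,0.1,15.4,0.0,-0.01,0.01],[-0.2,0.0,15.5,-0.01,0.0,0.0]] end [ 0.4602 -0.3778  0.13  ] [-0.898 -0.102 -0.429]
6.35 [ 0.4276 -0.3821  0.2001] [[-0.898, -0.103, -0.429], [0.426, 0.048, -0.903]] [ 0.3 -0.4  0. ] 0.6907329649819354 [-0.64  0.18 -0.21 -0.39 -0.88  0.96]
```

View pics/w4.png

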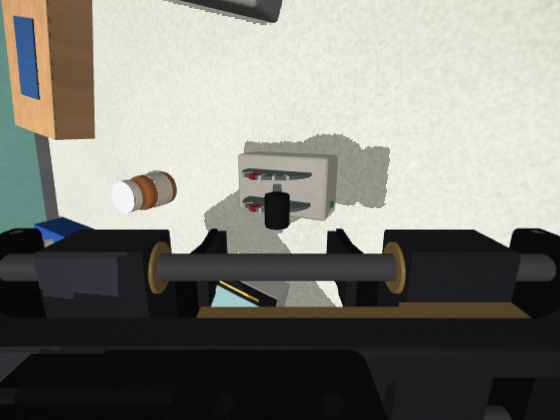

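>>> play_rows([
  [[0,0,15.5,0,0,0],[0,0,15.5,0,0,0],[0,0,15.5,0,0,0],[0,0,15.5,0,0,0],[-0.5,0,15.5,0,0,0],[0,0,0,0,0,0]],
])

```text
t: 7.15
eef_pos: [0.4597, -0.3776, 0.1275]
eef_rot: [0.728, -0.65, 0.145, -0.164]
wrist_force: [-0.1, 0.1, 0.3]
gripper_width: 0.689
```

>>> play_rows([
  [[0,0,0,0,0,0],[0,0,0,0,0,0],[0,0,0,0,0,0],[0,0,0,0,0,0],[0,0,0,0,0,0],[0,0,0,0,0,0]],
], claw=15, squeeze=10)

```text
t: 7.9
eef_pos: [0.4601, -0.3783, 0.1296]
eef_rot: [0.728, -0.65, 0.147, -0.164]
wrist_force: [-0.4, -0.3, -0.1]
gripper_width: 0.21
```

>>> play_rows([
  [[0,0,0,0,0,0],[0,0,0,0,0,0]],
])

```text
t: 8.15
eef_pos: [0.4601, -0.3783, 0.1296]
eef_rot: [0.728, -0.65, 0.147, -0.164]
wrist_force: [-0.2, 0.2, 1.0]
gripper_width: 0.207
```

```bash
python3 look.py wrist w5; python3 look.py scene s5;python3 - <<'E'
import cv2
cv2.imwrite("pics/s5c.png",cv2.resize(cv2.imread("pics/s5.png")[160:270,80:220],None,fx=5,fy=5,interpolation=cv2.INTER_CUBIC))
E
```

```text
8.15 [ 0.4601 -0.3783  0.1296] [[-0.898, -0.102, -0.429], [0.426, 0.048, -0.903]] [-0.2  0.2  1. ] 0.20738833400724022 [-0.6   0.29 -0.26 -0.43 -0.73  0.99]
8.2 [ 0.4601 -0.3783  0.1296] [[-0.898, -0.102, -0.429], [0.426, 0.048, -0.903]] [-0.2 -0.   1.3] 0.20724284825681039 [-0.6   0.29 -0.26 -0.43 -0.73  0.99]
```

View pics/w5.png

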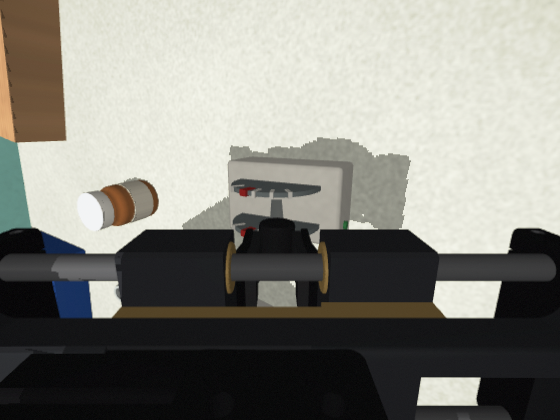

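View pics/s5c.png

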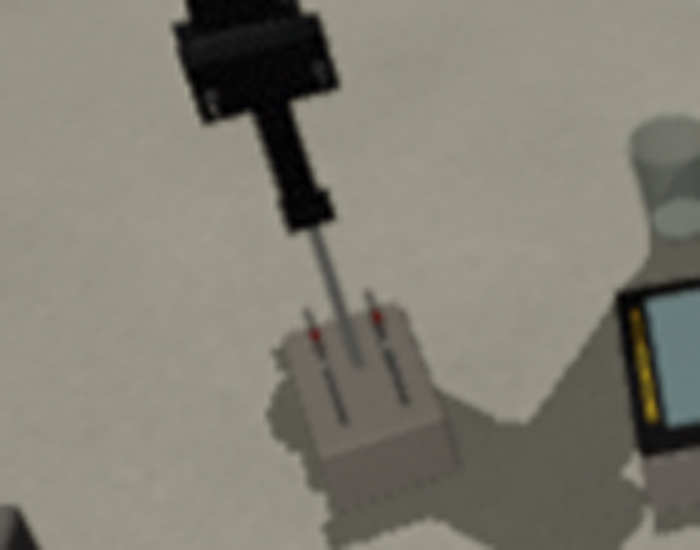

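>>> play_rows([
  [[0,-4.8,0.1,-3.31,0,0],[0,-4.8,0.1,-3.31,0,0],[0,-4.8,0.1,-3.31,0,0],[0,-4.8,0.1,-3.31,0,0],[0,-4.8,0.1,-3.31,0,0],[0,-4.8,0.1,-3.31,0,0],[0,-4.8,0.1,-3.31,0,0],[0,-4.8,0.1,-3.31,0,0],[0,-4.8,0.1,-3.31,0,0],[0,-4.8,0.1,-3.31,0,0],[0,-4.8,0.1,-3.31,0,0],[0,-4.8,0.1,-3.31,0,0]],
])

```text
t: 9.75
eef_pos: [0.5153, -0.3723, 0.1356]
eef_rot: [0.74, -0.661, -0.084, 0.094]
wrist_force: [-1.3, -0.6, 1.3]
gripper_width: 0.204
```

>>> play_rows([
  [[0,0,0,0,0,0],[0,0,0,0,0,0]],
])

```text
t: 10.0
eef_pos: [0.5164, -0.3722, 0.1354]
eef_rot: [0.74, -0.661, -0.082, 0.093]
wrist_force: [1.9, -0.9, 1.9]
gripper_width: 0.208
```

```bash
python3 - <<'E'
from h import *
o=r.get_obs(); Rm=R.from_quat(o["eef_rot"]).as_matrix()
g=o["eef_pos"]-.019*Rm[:,2]-piv; print(g@ux,g@uy,g[2],"ang",.7+np.arctan2(g@ux,g[2]),"tool",.7+np.arctan2(-Rm[:,2]@ux,-Rm[2,2]),o["wrist_force"],o["gripper_width"])
p,Rt=lp(.25,.083); rows(p,Rt,1)
E
python3 look.py wrist w6
```

```text
0.025640700180770516 -0.0007223067619444385 0.09879896551311643 ang 0.9539221228841276 tool 0.9483341892040615 [ 1.86888836 -0.87166713  1.92784499] 0.20766613861841032
[[-0.7,0.4,0.1,-0.1,-0.04,-0.05]] end [ 0.5159 -0.3715  0.1354] [-0.963 -0.11   0.247]
10.0 [ 0.5164 -0.3722  0.1354] [[-0.963, -0.109, 0.246], [-0.244, -0.028, -0.969]] [ 1.9 -0.9  1.9] 0.20766613861841032 [-0.32  0.56  0.07  0.11 -1.3   0.39]
```

View pics/w6.png

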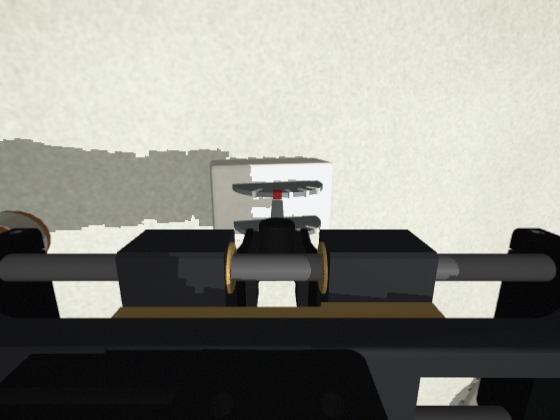

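>>> play_rows([
  [[0,0,0,0,0,0],[0,0,0,0,0,0],[0,0,0,0,0,0],[0,0,0,0,0,0],[0,0,-15,0,0,0],[0,0,-20,0,0,0],[0,0,-25,0,0,0],[0,0,-25,0,0,0],[0,0,-25,0,0,0],[0,0,0,0,0,0],[0,0,0,0,0,0]],
], claw=60)

```text
t: 11.42
eef_pos: [0.5424, -0.3685, 0.2411]
eef_rot: [0.74, -0.661, -0.084, 0.093]
wrist_force: [-0.6, 0.0, -1.1]
gripper_width: 0.692
```

```bash
python3 - <<'E'
from h import *
rows([.515,-.27,.28],down(-173.5),5)
E
python3 look.py wrist w7; python3 lv.py w7
cat > fit.py <<'E'
from h import *
import sys
a=np.load(sys.argv[1]+".npz"); P=a["P"]; z=P[...,2]
m=(z>.115)&(z<.18)&(np.hypot(P[...,0]-.51,P[...,1]+.373)<.06); Q=P[m]-piv
X=Q@ux;Z=Q[:,2]; print(len(Q),(Q@uy).min(),(Q@uy).max())
from scipy.optimize import least_squares
s=least_squares(lambda p:np.hypot(X-p[0],Z-p[1])-.011,[.02,.09],loss="soft_l1",f_scale=.001).x
print(s,np.hypot(*s),0.7+np.arctan2(s[0],s[1]))
E
python3 fit.py w7
```

```text
[[-20.2,5.1,-6.7,2.88,0.01,-0.01],[-20.2,4.7,-6.9,2.88,0.02,-0.01],[-20.2,4.3,-7.2,2.87,0.01,-0.01],[-20.2,4.0,-7.4,2.88,0.02,-0.01],[-20.2,3.6,-7.6,2.87,0.01,-0.01]] end [ 0.515 -0.27   0.28 ] [-0.994 -0.113  0.   ]
11.425 [ 0.5424 -0.3685  0.2411] [[-0.963, -0.109, 0.248], [-0.247, -0.027, -0.969]] [-0.6  0.  -1.1] 0.692475310448204 [-0.3   0.54  0.29  0.1  -1.56  0.4 ]
unit 3200 ((495.4794006347656, -374.0565185546875), (118.79623413085938, 74.67918395996094), 6.314598560333252) 0.0495
grip 734 ((520.0167846679688, -371.8140869140625), (21.694326400756836, 29.717666625976562), 6.317242622375488) [ 0.522  -0.3729  0.1589] [ 0.5319 -0.3563  0.1636]
red [276. 172.] [ 0.5081 -0.3917  0.0968] [274 170   5   5  25]
61 90 559 419
734 -0.01567478739991559 0.014072102782837942
[0.02444358 0.09618209] 0.09923952257502036 0.9488699941685907
```

View pics/w7.png

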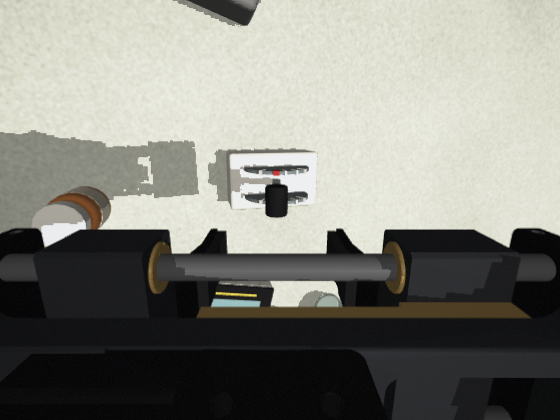

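Run:
```python
from h import *
q=rows([.57,-.1,.28],down(-140),8)
q=rows([.633,.2336,.20],down(-107.5),8,*q)
```

```text
[[-33.0,-5.8,-6.5,1.75,0.54,-4.17],[-32.4,-8.4,-6.6,1.75,0.54,-4.17],[-31.6,-10.9,-6.6,1.75,0.54,-4.17],[-30.7,-13.4,-6.5,1.75,0.54,-4.17],[-29.6,-15.7,-6.4,1.75,0.54,-4.17],[-28.3,-18.0,-6.1,1.75,0.54,-4.17],[-26.8,-20.2,-5.8,1.75,0.54,-4.17],[-25.2,-22.3,-5.5,1.76,0.53,-4.18]] end [ 0.5699 -0.1     0.28  ] [-0.766 -0.643 -0.   ]
[[-26.9,-32.8,10.0,0.0,0.0,-4.06],[-24.5,-34.7,10.0,0.0,0.0,-4.06],[-22.0,-36.3,10.0,0.0,0.0,-4.06],[-19.3,-37.8,10.0,0.0,0.0,-4.06],[-16.6,-39.0,10.0,0.0,0.0,-4.06],[-13.8,-40.1,10.0,0.0,0.0,-4.07],[-10.9,-41.0,10.0,0.0,0.0,-4.06],[-8.0,-41.7,10.1,0.0,0.0,-4.07]] end [0.633  0.2336 0.2   ] [-0.301 -0.954 -0.   ]
```

>>> play_rows([
  [[-33,-6,-6.5,1.75,0.54,-4.17],[-32.5,-8.5,-6.5,1.75,0.54,-4.17],[-31.5,-11,-6.5,1.75,0.54,-4.17],[-30.5,-13.5,-6.5,1.75,0.54,-4.17],[-29.5,-15.5,-6.5,1.75,0.54,-4.17],[-28.5,-18,-6,1.75,0.54,-4.17],[-27,-20,-6,1.75,0.54,-4.17],[-25,-22.5,-5.5,1.76,0.53,-4.18],[0,0,0,0,0,0]],
], claw=70)

```text
t: 12.6
eef_pos: [0.5702, -0.099, 0.2807]
eef_rot: [0.907, -0.421, 0.001, 0.0]
wrist_force: [-0.0, -0.6, 1.1]
gripper_width: 0.805
```

>>> play_rows([
  [[-27,-33,10,0,0,-4.06],[-24.5,-34.5,10,0,0,-4.06],[-22,-36.5,10,0,0,-4.06],[-19.5,-38,10,0,0,-4.06],[-16.5,-39,10,0,0,-4.06],[-14,-40,10,0,0,-4.06],[-11,-41,10,0,0,-4.06],[-8,-41.5,10,0,0,-4.06],[0,0,0,0,0,0],[0,0,0,0,0,0]],
])

```text
t: 13.85
eef_pos: [0.6336, 0.2322, 0.1996]
eef_rot: [0.988, -0.153, 0.0, 0.001]
wrist_force: [-0.2, -0.4, 0.2]
gripper_width: 0.807
```

```bash
python3 - <<'E'
from h import *
q=rows([.6328,.2336,.077],down(-107.5),8)
E
python3 look.py wrist w8; python3 gb.py w8
```

```text
[[-0.2,-0.2,15.3,0.02,-0.01,-0.01],[-0.2,-0.2,15.3,0.02,-0.01,-0.01],[-0.1,-0.1,15.3,0.02,-0.01,-0.01],[-0.2,-0.2,15.3,0.02,-0.01,-0.01],[-0.1,-0.1,15.4,0.02,-0.01,-0.01],[-0.1,-0.1,15.3,0.01,0.0,-0.01],[-0.2,-0.2,15.4,0.02,-0.01,-0.02],[-0.1,-0.1,15.3,0.01,0.0,-0.01]] end [0.6328 0.2336 0.077 ] [-0.301 -0.954  0.   ]
13.85 [0.6336 0.2322 0.1996] [[-0.302, -0.953, 0.002], [0.0, -0.003, -1.0]] [-0.2 -0.4  0.2] 0.8067833888035302 [ 0.59  0.47  0.14  0.   -1.24  0.67]
1059 ((633.919677734375, 233.5255889892578), (10.462573051452637, 98.56378173828125), 72.32014465332031) [0.6357 0.2329 0.1024] ztop [0.1016 0.1025 0.1034]
pca -17.679495123455762
cap [256.4 157.1] [0.6739 0.2424 0.0454] 0.0453 101
cap [292.2 157.2] [0.6613 0.2029 0.0456] 0.0456 98
cap [256.7 177.3] [0.6514 0.2496 0.0455] 0.0455 97
cap [291.9 177.5] [0.6386 0.21   0.0456] 0.0458 102
cap [257.1 196.9] [0.6287 0.2567 0.0454] 0.0454 98
cap [291.6 197.1] [0.616  0.2173 0.0454] 0.0456 97
cap [257.5 215.9] [0.6059 0.2639 0.0454] 0.0455 93
cap [291.5 216. ] [0.5932 0.2244 0.0453] 0.0454 96
```

View pics/w8.png

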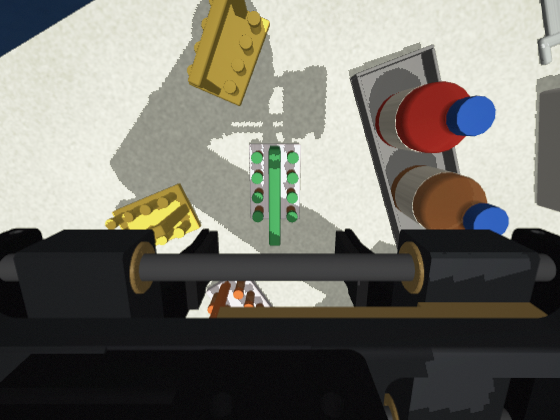

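>>> play_rows([
  [[0,-0.2,15.3,0,0,0],[-0.2,-0.2,15.3,0,0,0],[0,-0.2,15.3,0,0,0],[-0.2,-0.2,15.3,0,0,0],[0,-0.2,15.3,0,0,0],[-0.2,-0.2,15.3,0,0,0],[0,0,15.3,0,0,0],[0,0,15.3,0,0,0],[0,0,0,0,0,0],[0,0,0,0,0,0]],
], claw=60)

```text
t: 15.15
eef_pos: [0.6342, 0.2348, 0.0786]
eef_rot: [0.988, -0.152, 0.002, 0.0]
wrist_force: [-0.1, 0.5, -0.1]
gripper_width: 0.688
```

>>> play_rows([
  [[0,0,0,0,0,0],[0,0,0,0,0,0],[0,0,0,0,0,0],[0,0,0,0,0,0],[0,0,0,0,0,0],[0,0,0,0,0,0],[0,0,0,0,0,0],[0,0,0,0,0,0]],
], claw=4, squeeze=25)

```text
t: 16.15
eef_pos: [0.6337, 0.2344, 0.0781]
eef_rot: [0.988, -0.152, 0.001, 0.001]
wrist_force: [0.0, 0.1, 0.0]
gripper_width: 0.128
```

```bash
python3 look.py wrist w9
```

```text
16.15 [0.6337 0.2344 0.0781] [[-0.301, -0.954, 0.001], [0.002, -0.001, -1.0]] [0.  0.1 0. ] 0.12817773062050625 [ 0.59  0.57 -0.01  0.   -0.99  0.67]
```

View pics/w9.png

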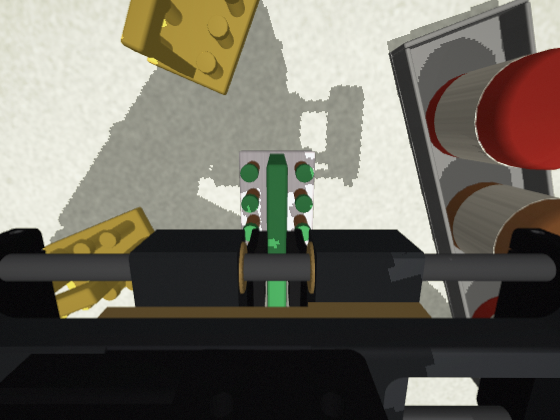

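>>> play_rows([
  [[0,0,-5,0,0,0],[0,0,-15,0,0,0],[0,0,-22,0,0,0],[0,0,-25,0,0,0],[0,0,-25,0,0,0],[0,0,-25,0,0,0],[0,0,-25,0,0,0],[0,0,-25,0,0,0],[0,0,-22,0,0,0],[0,0,-15,0,0,0],[0,0,-8,0,0,0],[0,0,0,0,0,0]],
])

```text
t: 17.7
eef_pos: [0.6333, 0.2349, 0.2904]
eef_rot: [0.988, -0.152, 0.001, 0.0]
wrist_force: [-0.1, -0.3, -2.6]
gripper_width: 0.127
```

```bash
python3 look.py wrist w10; python3 gb.py w10;  python3 look.py scene s10
python3 - <<'E'
from h import *
q=rows([.5604,-.1635,.29],down(-96.1),20)
E
```

```text
17.7 [0.6333 0.2349 0.2904] [[-0.301, -0.954, 0.0], [0.002, -0.001, -1.0]] [-0.1 -0.3 -2.6] 0.12718869007890682 [ 0.6   0.43  0.3   0.   -1.44  0.67]
17.75 [0.633  0.2348 0.2895] [[-0.301, -0.954, 0.001], [0.001, -0.001, -1.0]] [-0.2  0.5 -2.2] 0.1255848496981328 [ 0.59  0.43  0.3   0.   -1.44  0.67]
[[2.5,20.1,0.0,0.01,0.0,-0.57],[2.3,20.1,0.0,0.0,0.0,-0.57],[2.1,20.1,0.0,0.01,0.0,-0.57],[1.9,20.1,0.0,0.0,0.0,-0.57],[1.7,20.2,0.0,0.01,0.0,-0.57],[1.5,20.2,0.0,0.0,0.0,-0.57],[1.3,20.2,0.0,0.01,0.0,-0.57],[1.2,20.2,0.0,0.0,0.0,-0.57],[0.9,20.2,0.0,0.01,0.0,-0.57],[0.7,20.2,0.0,0.0,0.0,-0.57],[0.6,20.2,-0.1,0.01,0.0,-0.57],[0.3,20.2,0.0,0.0,0.0,-0.57],[0.2,20.3,-0.1,0.01,0.0,-0.57],[-0.1,20.3,-0.1,0.0,0.0,-0.57],[-0.3,20.2,0.0,0.01,0.0,-0.57],[-0.4,20.2,-0.1,0.0,-0.01,-0.57],[-0.7,20.3,0.0,0.01,0.0,-0.57],[-0.8,20.2,-0.1,0.0,-0.01,-0.57],[-1.1,20.2,0.0,0.01,0.0,-0.58],[-1.2,20.3,-0.1,0.0,-0.01,-0.57]] end [ 0.5604 -0.1635  0.29  ] [-0.106 -0.994  0.   ]gb.py:7: RuntimeWarning: Mean of empty slice.
  print(len(Q),cv2.minAreaRect(Q[:,:2].astype(np.float32)*1000),Q.mean(0).round(4),"ztop",np.percentile(Q[:,2],[10,50,90]).round(4))
  ret = um.true_divide(
Traceback (most recent call last):
  File "gb.py", line 7, in <module>
    print(len(Q),cv2.minAreaRect(Q[:,:2].astype(np.float32)*1000),Q.mean(0).round(4),"ztop",np.percentile(Q[:,2],[10,50,90]).round(4))
                                                                                            ~~~~~~~~~~~~~^^^^^^^^^^^^^^^^^^^
IndexError: index -1 is out of bounds for axis 0 with size 0
```

View pics/s10.png

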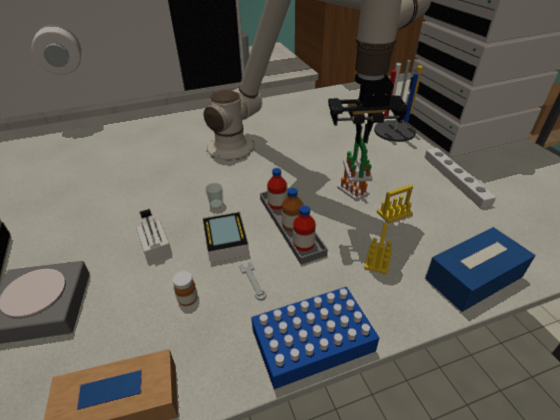

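View pics/w10.png

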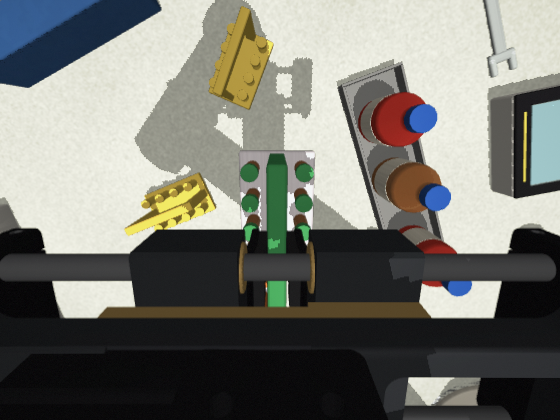

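>>> play_rows([
  [[1,8,0,0,0,-0.2],[2,16,0,0,0,-0.5],[2.5,20,0,0,0,-0.6],[2.5,20,0,0,0,-0.6],[2,20,0,0,0,-0.6],[2,20,0,0,0,-0.6],[1.5,20,0,0,0,-0.6],[1.5,20,0,0,0,-0.6],[1,20,0,0,0,-0.6],[1,20,0,0,0,-0.6],[1,20,0,0,0,-0.6],[1,20,0,0,0,-0.6]],
])

```text
t: 19.3
eef_pos: [0.5954, 0.0118, 0.2904]
eef_rot: [0.996, -0.094, 0.001, 0.0]
wrist_force: [-0.4, -0.7, -2.8]
gripper_width: 0.128
```

>>> play_rows([
  [[0,20,0,0,0,-0.6],[0,20,0,0,0,-0.6],[0,20,0,0,0,-0.6],[0,20,0,0,0,-0.6],[0,20,0,0,0,-0.6],[-0.5,20,0,0,0,-0.6],[-1,20,0,0,0,-0.6],[-1,16,0,0,0,-0.6],[-1,12,0,0,0,-0.5],[0,7,0,0,0,0],[0,0,0,0,0,0],[0,0,0,0,0,0]],
])

```text
t: 20.8
eef_pos: [0.5667, -0.1592, 0.2904]
eef_rot: [0.999, -0.048, 0.001, 0.0]
wrist_force: [-0.5, 0.4, -2.6]
gripper_width: 0.122
```

```bash
python3 look.py wrist w11
python3 - <<'E'
from h import *
q=rows([.5604,-.1635,.22],down(-96.1),6)
E
```

```text
20.8 [ 0.5667 -0.1592  0.2904] [[-0.096, -0.995, 0.001], [0.002, -0.001, -1.0]] [-0.5  0.4 -2.6] 0.12240988476899628 [ 0.    0.27  0.07  0.   -1.36  1.47]
[[-1.0,0.8,11.7,0.01,-0.02,0.1],[-1.0,0.8,11.8,0.01,-0.02,0.11],[-1.0,0.8,11.7,0.01,-0.02,0.1],[-1.0,0.9,11.8,0.01,-0.02,0.11],[-1.0,0.8,11.7,0.0,-0.02,0.1],[-0.9,0.9,11.8,0.01,-0.02,0.11]] end [ 0.5604 -0.1635  0.22  ] [-0.106 -0.994 -0.   ]
```

View pics/w11.png

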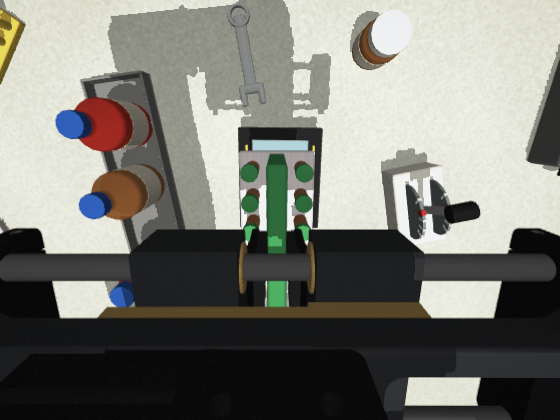

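>>> play_rows([
  [[-1,0.8,15,0,0,0.1],[-1,0.8,17,0,0,0.1],[-1,0.8,17,0,0,0.1],[-1,0.8,17,0,0,0.1],[-1,0.8,17,0,0,0.1],[-1,0.8,17,0,0,0.1],[0,0,12,0,-0.1,0],[0,0,8,0,0,0],[0,0,0,0,0,0],[0,0,0,0,0,0],[0,0,0,0,0,0]],
])

```text
t: 22.22
eef_pos: [0.5608, -0.1639, 0.1712]
eef_rot: [0.999, -0.053, 0.001, 0.001]
wrist_force: [0.2, 0.4, -2.5]
gripper_width: 0.124
```

```bash
python3 look.py wrist w12; python3 look.py scene s12; python3 look.py top t12
python3 - <<'E'
from h import *
rows([.5604,-.1635,.148],down(-96.1),3)
import cv2
a=cv2.imread("pics/s12.png")[130:270,160:290]; b=cv2.imread("pics/t12.png")[140:260,270:390]
o=np.zeros((560,800,3),np.uint8); A=cv2.resize(a,None,fx=3,fy=3,interpolation=2); B=cv2.resize(b,None,fx=3,fy=3,interpolation=2)
o[:A.shape[0],:A.shape[1]]=A; o[:B.shape[0],400:400+B.shape[1]]=B; cv2.imwrite("pics/c12.png",o)
for f in ("s12","t12"):
    z=np.load(f+".npz"); P=z["P"]; hsv=cv2.cvtColor(z["im"],cv2.COLOR_BGR2HSV)
    g=(hsv[...,0]>45)&(hsv[...,0]<85)&(hsv[...,1]>100)&(np.hypot(P[...,0]-.56,P[...,1]+.163)<.1)&(P[...,2]>.07)
    print(f,g.sum(),P[g].mean(0) if g.any() else "",P[g].min(0),P[g].max(0))
E
```

```text
22.225 [ 0.5608 -0.1639  0.1712] [[-0.106, -0.994, 0.001], [0.002, -0.001, -1.0]] [ 0.2  0.4 -2.5] 0.12375420299541154 [-0.01  0.34 -0.14  0.   -1.09  1.47]
22.275 [ 0.5607 -0.1639  0.1711] [[-0.106, -0.994, 0.001], [0.002, -0.001, -1.0]] [-0.2  0.5 -2.5] 0.12879436344246195 [-0.01  0.34 -0.14  0.   -1.09  1.47]
22.325 [ 0.5606 -0.1639  0.171 ] [[-0.106, -0.994, 0.001], [0.001, -0.001, -1.0]] [ 0.2  0.1 -2.2] 0.13122130519737213 [-0.01  0.34 -0.14  0.   -1.09  1.47]
[[-0.1,-0.1,7.6,0.02,-0.02,0.0],[0.0,-0.1,7.6,0.02,-0.02,-0.01],[-0.1,-0.2,7.7,0.01,-0.03,0.0]] end [ 0.5604 -0.1635  0.148 ] [-0.106 -0.994  0.   ]
s12 275 [ 0.57421558 -0.1668707   0.17196494] [ 0.51655307 -0.19291001  0.11019017] [ 0.61151354 -0.12349462  0.37506531]
t12 143 [ 0.52939357 -0.15497686  0.19287911] [ 0.50985973 -0.19230657  0.10373407] [ 0.55468184 -0.11056973  0.37367712]
```

View pics/c12.png

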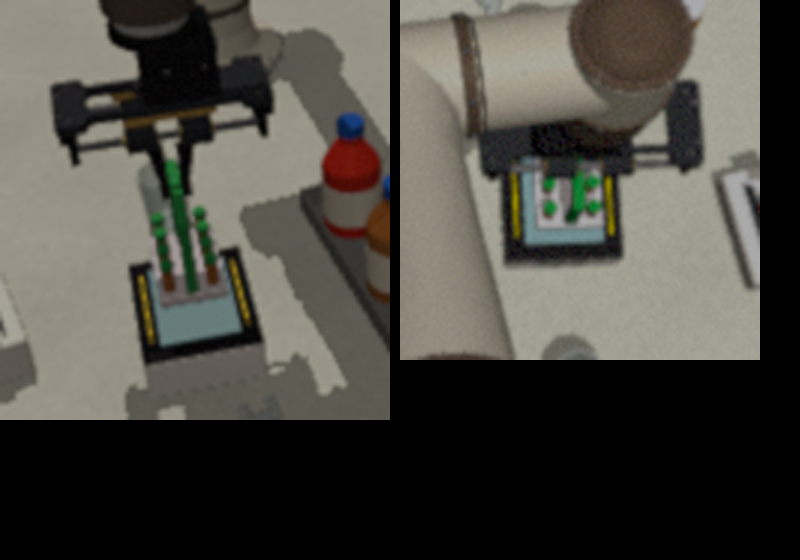

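View pics/w12.png

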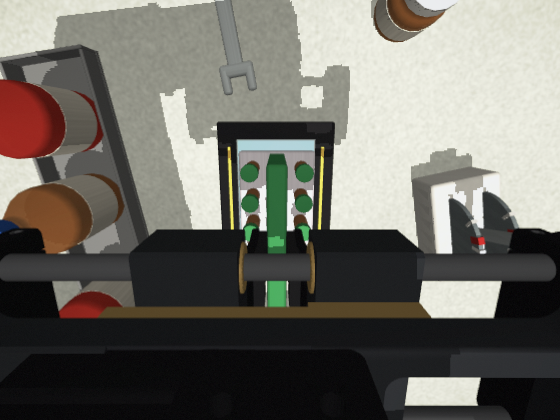

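>>> play_rows([
  [[0,0,6,0,0,0],[0,0,6,0,0,0],[0,-0.2,5,0,0,0],[0,-0.2,4,0,0,0],[0,0,2,0,0,0],[0,0,0,0,0,0],[0,0,0,0,0,0],[0,0,0,0,0,0],[0,0,0,0,0,0]],
])

```text
t: 23.5
eef_pos: [0.5605, -0.1635, 0.1476]
eef_rot: [0.999, -0.053, 0.0, 0.001]
wrist_force: [-0.8, -0.5, -2.5]
gripper_width: 0.129
```

```bash
python3 look.py wrist w13; python3 look.py scene s13; python3 look.py top t13
python3 - <<'E'
from h import *
z=np.load("w13.npz"); P=z["P"]; hsv=cv2.cvtColor(z["im"],cv2.COLOR_BGR2HSV)
near=np.hypot(P[...,0]-.56,P[...,1]+.163)<.1
g=(hsv[...,0]>45)&(hsv[...,0]<85)&(hsv[...,1]>100)&near
n,l,s,ce=cv2.connectedComponentsWithStats(g.astype(np.uint8))
for i in range(1,n):
    if s[i,4]>40: print(ce[i].round(1),np.nanmedian(P[l==i],0).round(4),s[i,4])
k=near&(abs(P[...,2]-.055)<.008)&(hsv[...,2]<70); print("scanner z",np.median(P[k],0))
w=near&(hsv[...,2]>110)&(hsv[...,1]<60)&(P[...,2]>.063)&(P[...,2]<.1); print("plate",w.sum(),np.nanpercentile(P[w][:,2],[10,50,90]))
bl=(hsv[...,0]>80)&(hsv[...,0]<105)&(hsv[...,1]>35)&(hsv[...,2]>110)&near; print("glass",np.nanmedian(P[bl],0))
a=cv2.imread("pics/s13.png")[130:270,160:290]; b=cv2.imread("pics/t13.png")[140:260,270:390]
o=np.zeros((560,800,3),np.uint8); A=cv2.resize(a,None,fx=3,fy=3,interpolation=2); B=cv2.resize(b,None,fx=3,fy=3,interpolation=2)
o[:A.shape[0],:A.shape[1]]=A; o[:B.shape[0],400:400+B.shape[1]]=B; cv2.imwrite("pics/c13.png",o)
E
```

```text
23.5 [ 0.5605 -0.1635  0.1476] [[-0.106, -0.994, 0.001], [0.001, -0.001, -1.0]] [-0.8 -0.5 -2.5] 0.12866134091564155 [-0.01  0.36 -0.17  0.   -1.04  1.47]
23.55 [ 0.5604 -0.1635  0.1476] [[-0.106, -0.994, 0.001], [0.0, -0.001, -1.0]] [-0.6 -0.6 -2.2] 0.12320124046188145 [-0.01  0.36 -0.17  0.   -1.04  1.47]
23.6 [ 0.5604 -0.1635  0.1476] [[-0.106, -0.994, 0.001], [0.0, -0.001, -1.0]] [ 0.5 -0.7 -2. ] 0.12719263185398813 [-0.01  0.36 -0.17  0.   -1.04  1.47]
[276.3 204.4] [ 0.5873 -0.1669  0.1721] 1897
[248.9 172.5] [ 0.5983 -0.1477  0.1149] 253
[303.9 172.6] [ 0.5938 -0.1886  0.1151] 255
[249.5 202.8] [ 0.5747 -0.145   0.1151] 240
[302.9 202.9] [ 0.5702 -0.186   0.1151] 241
[248.9 230.4] [ 0.5546 -0.1418  0.115 ] 159
[303.4 230.3] [ 0.5499 -0.1846  0.1151] 153
[276.5 293.5] [ 0.5304 -0.1613  0.1722] 466
scanner z [ 0.61412414 -0.171065    0.05263729]
plate 2683 [0.08009381 0.08111025 0.08206355]
glass [ 0.6101909  -0.16370671  0.05468963]
```

View pics/c13.png

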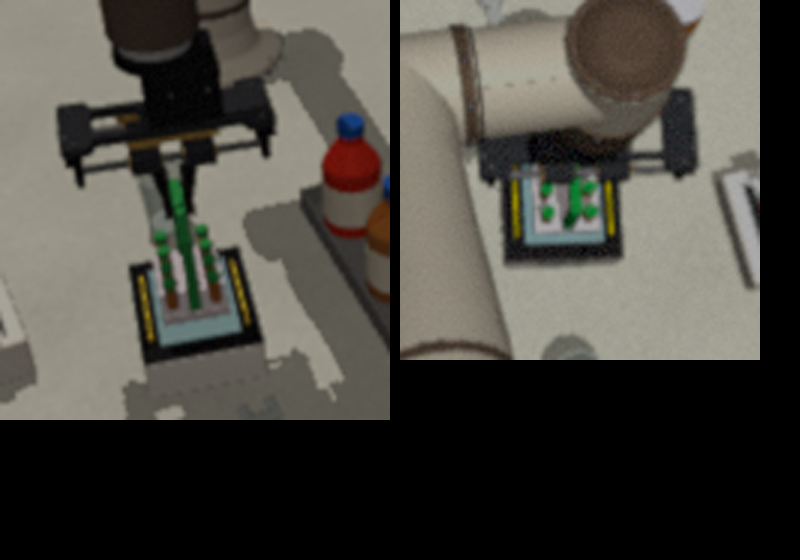

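View pics/w13.png

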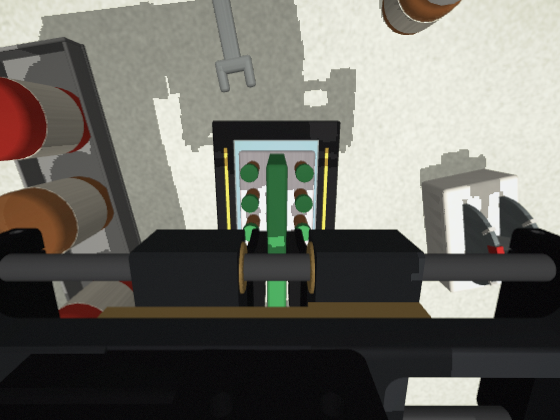

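View pics/s13.png

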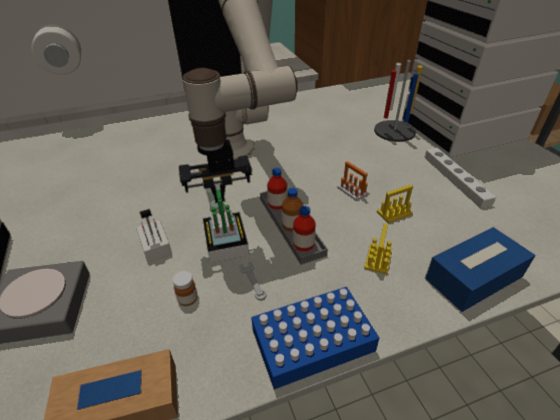

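Run:
```python
from h import *
print(np.abs(r.get_obs()["qvel"]).max()); print(workorder.close_job())
```

```text
0.001839911931017163
the job is handed in; nothing more can be done
None
```

The job is handed in with both parts done. The robot's clock read about 23.6 s at the last check, against the 64 s limit.

- **Lever:** I gripped the T-grip, turned it from about 0.26 to the red mark at 0.95 and let go. A fit to the wrist-camera depth afterwards gave 0.949. I did not re-measure it at the end, but it looked unmoved in the final scene picture.
- **Carrier:** I gripped the green carrier at the middle of its handle. It went over the bottles with its underside about 65 mm above their tops.
- **Final hold:** It is held squared up over the scanner's window. The vial caps rose 69.6 mm from where they stood, which puts the underside about 15 mm above the glass.
    - Centring is within about 1 mm, judged against the window centre measured at (0.5604, -0.164).
    - Yaw was set to the window's measured -6.1°. All six visible caps stand at the same height (114.9–115.1 mm), so the carrier is upright.
    - The arm was still (joint speeds below 0.002 rad/s) and the wrist force showed only the carrier's weight.
- **Other things:** Everything else visible in the last scene picture stood where it was. The beaker was mostly hidden behind the gripper there, but nothing passed near it.

Two readings were off. With the T-grip held, the opening read about 18 mm for a 22 mm cylinder, and with the handle held about 11 mm for a 12 mm bar. Neither grip slipped.

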